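# Clamp a pump barrel in the V-block fixture

### The arm

A 6-joint arm with a two-finger parallel gripper is mounted at the origin on the work surface. World frame = base frame: x ahead of the robot, y to its left, z up, the work surface at z = 0. Lengths are in mm, angles in rad, forces in N, time in s.
With the tool pointing down it reaches from about 400 to 925 mm from the base axis. Payload 12.5 kg.
Tool frame: the origin (TCP) lies midway between the tips of the shut fingers; the grasp point (between the pads) lies 19 mm behind it (env.tcp_to_grasp is the distance from the TCP to the grasp point, in mm); z points along the fingers, y is the line along which they close (so a half turn about z gives the same grasp; the last joint's range is limited). The gripper opens to 95 mm and grips with 3 to 60 N. Pads are 20 mm wide; open, the fingers measure 119 mm over their backs; the gripper's body (75 mm by 180 mm) begins 59 mm behind the grasp point.
Start: joints at [1.24, 0.491, 1.559, -0, 1.092, -0.106], TCP at [139.301, 609.296, 214.661] pointing down, gripper open.
Joint ranges: [-3.1, 3.1], [-0.84, 2.19], [0.05, 2.79], [-1.13, 4.28], [0.06, 2.93], [-2.69, 2.69]. Speed limits (rad/s): [2.22, 2.22, 2.79, 3.14, 3.14, 3.14].

### API

Orientations are given as [roll, pitch, yaw] about the fixed x, y, z axes, in that order (R = Rz(yaw) Ry(pitch) Rx(roll)).
In Python, from cell import env gives the robot as it stands. The module is installed in compiled form; this text tells all that it offers.
- The arm moves only by the tool step_arm, never from a script. Its argument "plan" is a list that holds one entry, the list of rows, each a list of 5 numbers: the shift along the tool's x, y, z in mm, then the turn about the tool's z in degrees, then the opening, from -1 (shut) to 1 (fully open). A call has 1 to 8 rows; each row is the pose to reach, as a shift and turn from the pose commanded when the call began, along the tool's axes at that moment; what a row does not reach only later rows make up. A row lasts 1/12 s, in which the tool goes at most 41.7 mm and 7.16 degrees, less where a joint would pass 70% of its speed; a pose out of reach is approached as far as the arm can. A call with a gripper value outside its range is refused whole. The fingers move at their own pace and stop on an object; the grip force is fixed at half the most. Time passes only in rows, so rows that repeat a pose let the fingers close. It gives the time, the measured TCP pose, the force, the opening and the grip force at its end, in the units of the state.
- env.state(): the state, without advancing time (a new reading comes with each control period).
- env.read_camera(name): name is "scene" or "top" or "wrist"; returns the picture (480x640x3 uint8, blue, green, red); there is no depth.
- env.get_calibration(name): a dict with "K" (3x3 intrinsics, pixels), "extrinsics" (4x4, takes a point from world to camera coordinates). Camera axes: x right, y up, looking along -z (the intrinsics and any distortion apply to the point x, -y, -z); pixel columns grow to the right and rows downward; lengths in mm; the calibration is good to about 2 mm. The wrist camera is an equidistant fisheye: a pixel r from the principal point sees the ray r / f radians off the axis. A picture is of the moment at which its call begins: read the wrist's pose just before it. get_calibration takes no time and is no camera call; for the wrist camera it gives the pose at the moment of the call.
- env.job_done(): hands the job in; it is judged then, once.
The state is a dict: "t": time; "joints": joint angles; "qvel": joint speeds; "tau": joint torques, N m; "eef_pos": TCP position; "tcp_rot": TCP orientation; "ft_force": force on the tool from outside, world axes, zero at the start; "moment": the same for the moment, N m; "opening": opening from 0.0 (shut) to 1.0 (fully open); "grip_force": force on a finger pad.
Only numpy, scipy, OpenCV 4.12 (cv2) and the standard library are available. Lean on these libraries where they do the work, as an engineer would, in place of code of your own. Each camera call takes 0.05 s, during which the arm holds its last target. There are 200 camera calls.

### The job

Take the pump barrel from its wooden rest and lay it gently into the steel V-block of the clamping fixture, nose towards the end stop's bolt but still short of it. Then slide it along the V until you feel its nose come up snugly, not hard, against the bolt, and leave it there. Finally swing the hinged strap over and press it all the way down so that its sprung pad holds the barrel; push gently throughout and leave the other things on the bench alone.

Things in the scene. Friction and masses are not known exactly. Their poses are not given: they have to be found in the camera images.
- barrel: Bare-metal pump barrel, 0.3-0.6 kg: cylinder 40 mm in diameter, 135 mm long, plus a thinner nose (26 mm diameter, 15 mm long) on one end. Origin on its axis, mid-length (balance point x = -5 mm); x runs to the nose (tip x = +75, flat rear face x = -75 mm). Starts level in the wooden rest, axis 55 mm above the bench; sides free for fingers at x = -30 to 30 mm. In the V, under 7 N slides it.
- rest: Low wooden parts rest, fixed to the bench, 130 by 74 mm, two 20 mm wide V saddles at x = -48 and +48 mm on a 6 mm base. Origin at the centre of its underside; x along the barrel it carries.
- fixture: Clamping fixture fixed to the bench: grey base plate 220 x 200 x 12 mm (x -105 to 115, y -85 to 115 mm) with V-block, end stop and strap. Origin on the bench below the middle of the V; x along the V to the stop, y to the strap's hinge, z up. A barrel seated in the V has its axis at y = 0, z = 70 mm; with its origin anywhere from x = -18 to +13 mm it lies steadily in both Vs.
- vblock: Steel V-block: two 90 degree V supports, 24 mm long, at x = -54 and +48 mm, mouth 52 mm wide, lips about 3 mm below a seated barrel's axis; 78 mm of free room for fingers between them, and free room behind them (x below -66 mm), down to the base plate 12 mm above the bench. Same origin and axes as the fixture.
- stop: End-stop bracket, 12 mm thick, 50 mm wide, top 12 mm above the V's axis. Origin on its -x face (fixture x = 97 mm) on the V's axis; axes as the fixture. A locked bolt, 18 mm head, stands out 10 to 28 mm towards the barrel, set differently each time and not measured: feel for it. The barrel's origin ends up between fixture x = -6 and +12 mm. A weak pin (0.4-0.6 N) stands 2 mm out of the bolt.
- strap (a joint): Angle of the hinged steel strap, rad: 0 = fully down, level over the V, resting on the hinge's own hard stop; about 1.57 = upright; larger = leaning away from the V. The hinge is stiff (about 0.6 N m of friction) and stays where it is left, even against the sprung pad.
- strap_hinge (a point): Hinge axis of the strap, at fixture x = 0, y = +90 mm, 107 mm above the bench; it runs along the fixture's x. The hinge post is 52 x 24 mm, about 115 mm high.
- strap_tip (a point): Middle of the outer (upper when down) face of the strap's wide free end, 125 mm from the hinge axis. Strap 8 mm thick (axis in mid thickness), 22 mm wide, 34 mm wide over its last 30 mm, ends 140 mm from the axis. Push it here with shut fingers: about 5 N swings it, 7 to 9 N over the last few mm as the pad is squeezed, then it stops dead.
- strap_arm: The strap itself without the hinge knuckle. Origin at the hinge axis; it runs along its own -y, its own z is the outer face's direction (up when down).
- strap_pad: Black pad 20 by 16 mm on a spring plunger under the strap, 90 mm from the hinge; origin at the centre of its free face. It meets a barrel seated in the V at about 0.06 rad before the strap is down and is pushed in 5 mm, holding with about 4 N.
- ring: Bystander: red plastic band 76 mm across, 22 mm high. Origin at the centre of its underside.
- squeeze_bottle: Bystander: white bottle with a black cap, 64 mm across, 150 mm high. Origin at the centre of its underside.
- battery: Bystander: black battery pack with a red band, 112 by 75 by 63 mm. Origin at the centre of its underside.
- driver: Bystander: screwdriver lying on the bench.
- nose (a point): Tip of the barrel's thinner nose, on its axis, 75 mm along the barrel's x from its origin.
Things that resemble listed ones, but are neither listed nor needed, are in the scene too. There is more than one size of the barrel; the one meant has the size given above.

How it is judged (in metres and radians):
On the way, in this order (a step that is already met when the one before it is completed fails the run):
1. the barrel lies in the V-block, nose towards the stop and not yet pressing on its bolt, the strap still open (y of barrel in the frame of fixture between -0.003 and 0.003 m and z of barrel in the frame of fixture between 0.067 and 0.073 m and angle between the x axis of barrel and the x axis of fixture, either way round below 0.05 rad and contact force between barrel and vblock above 0.5 N and contact force between barrel and stop below 1 N and value of joint strap above 0.8 rad and x of barrel in the frame of fixture between -0.04 and 0.018 m and x of nose in the frame of fixture above 0.03 m), for 0.2 s.
2. the barrel, lying in the V, is pressed against the stop's bolt with 2 N or more for 0.2 s, the strap still open (contact force between barrel and stop above 2 N and value of joint strap above 0.8 rad and z of barrel in the frame of fixture below 0.074 m), for 0.2 s.
At the end, for the whole second after the job is handed in: Barrel at rest, centred in the V (within 2 mm sideways and in height, 0.03 rad along it), nose (not rear) at the stop's bolt (within 2 mm: its pin still touched, over 0.2 N; origin at fixture x -10 to 16 mm); the strap is within 0.03 rad of fully down, its pad on the barrel with over 2 N (y of barrel in the frame of fixture between -0.002 and 0.002 m and z of barrel in the frame of fixture between 0.068 and 0.072 m and angle between the x axis of barrel and the x axis of fixture, either way round below 0.03 rad and value of joint strap below 0.03 rad and contact force between barrel and strap_pad above 2 N and linear speed of barrel below 0.01 m/s and x of barrel in the frame of fixture between -0.01 and 0.016 m and contact force between barrel and stop above 0.2 N and x of nose in the frame of fixture above 0.03 m).
It fails at once if the barrel is rammed against the end stop (over 25 N) (contact force between barrel and stop above 25 N).
It fails at once if the barrel is dropped or forced into the V-block (over 40 N) (contact force between barrel and vblock above 40 N).
It fails at once if the strap is forced (over 35 N) (contact force between the fingers and strap_arm above 35 N).
It fails at once if a bystander is moved by more than 30 mm (distance of any of ring, squeeze_bottle, battery, driver from where it was at the start of the episode above 0.03 m).
It also fails if it takes over 72 s, if anything falls off the work surface, if the arm or the gripper's body presses on something with over 40 N, if the wrist force passes 120 N, or if a joint passes its speed limit or range.

## Working session

There is one attempt and no reset: what is moved stays moved. The work goes in short steps, Python scripts to look and compute and a tool call to move; the robot and the scene stay as the last step left them, time stands still between calls to the robot, and variables do not carry over. Pictures are saved under pics/ and viewed, at most 12 in all, crops included, and the job is handed in when it is done.

Besides the shell and the picture viewer there is one more tool, called after "Call:" as a command line: name --argument value ..., lists and objects as JSON in quotes. step_arm: Moves the arm, as the interface text tells. Its arguments: {"type":"object","properties":{"plan":{"type":"array"}},"required":["plan"]}

```bash
mkdir -p pics
python3 - <<'E'
from cell import env
import cv2,numpy as np
for n in("scene","top"):
    cv2.imwrite(f"pics/{n}0.png",env.read_camera(n))
    c=env.get_calibration(n);print(n,np.round(c["K"],1).tolist(),np.round(c["extrinsics"],3).tolist(),[k for k in c])
print(env.state(),env.tcp_to_grasp)
E
```

```text
scene [[509.6, 0.0, 314.5], [0.0, 509.6, 233.4], [0.0, 0.0, 1.0]] [[0.795, 0.607, -0.009, -466.727], [-0.419, 0.56, 0.714, 186.566], [0.438, -0.564, 0.7, -1416.121], [0.0, 0.0, 0.0, 1.0]] ['K', 'extrinsics']
top [[446.8, 0.0, 318.8], [0.0, 446.8, 235.9], [0.0, 0.0, 1.0]] [[-0.009, -1.0, -0.024, 10.92], [0.995, -0.011, 0.101, -610.511], [-0.101, -0.023, 0.995, -969.992], [0.0, 0.0, 0.0, 1.0]] ['K', 'extrinsics']
{'t': 0.1, 'joints': array([ 1.24039388e+00,  4.91487102e-01,  1.55938156e+00, -6.94897869e-06,
        1.09168513e+00, -1.05579936e-01]), 'qvel': array([ 0.00023447, -0.0011797 , -0.0025109 , -0.00098874, -0.00130981,
        0.00078198]), 'tau': array([ 2.03075702e-03, -6.13621402e+01, -2.58606148e+01,  6.93681277e-02,
        4.69446892e-02, -5.57475346e-05]), 'eef_pos': array([139.23284548, 609.08097016, 214.13013935]), 'tcp_rot': array([-3.14063621e+00, -9.51597316e-05,  2.91677330e+00]), 'ft_force': array([-0.31049937, -0.09174889, -0.39297245]), 'moment': array([ 0.02593346,  0.00337023, -0.02836155]), 'grip_force': 0.0, 'opening': 0.9987100428257699} 18.8
```

View pics/scene0.png

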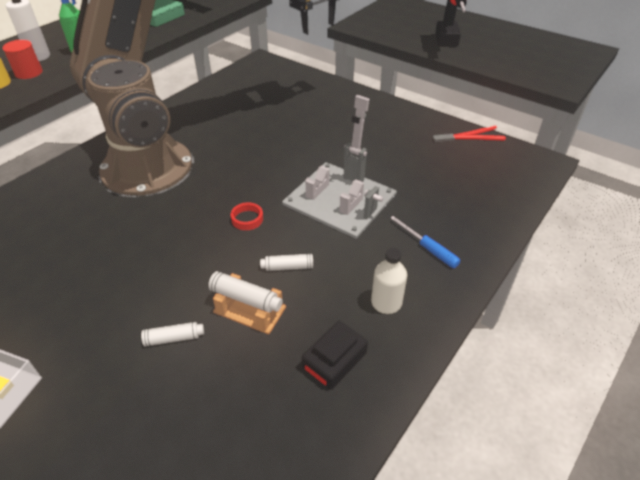

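View pics/top0.png

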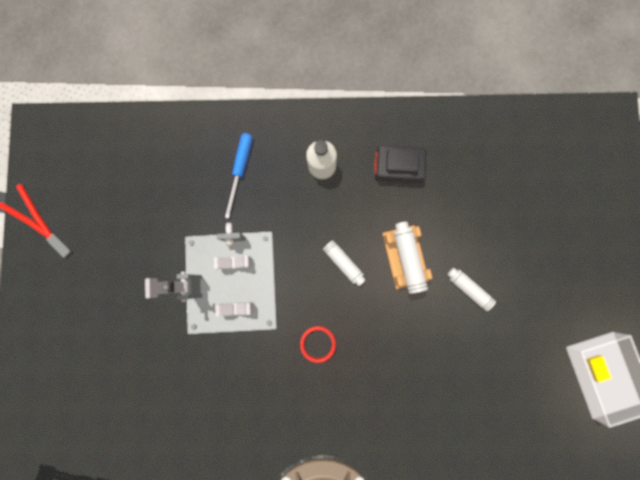

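The scene shows the large barrel in the wooden rest at top-view px (411,258). The fixture plate is around px (230,283), with the stop at the top (world +x) and the strap hinge on the left (world +y). Next I'll measure both and zoom in to find the nose end.

```bash
cat > h.py <<'E'
from cell import env
import cv2,numpy as np
def ray(n,px,c=None):
    c=c or env.get_calibration(n);E=c["extrinsics"];K=c["K"]
    d=np.array([(px[0]-K[0,2])/K[0,0],-(px[1]-K[1,2])/K[1,1],-1.])
    if n=="wrist":
        v=np.array([(px[0]-K[0,2])/K[0,0],(px[1]-K[1,2])/K[1,1]]);r=np.hypot(*v)
        d=np.array([v[0]/r*np.sin(r),-v[1]/r*np.sin(r),-np.cos(r)]) if r>1e-9 else np.array([0,0,-1.])
    R=E[:3,:3];return -R.T@E[:3,3],R.T@d
def plane(n,px,z,c=None):
    o,d=ray(n,px,c);return o+d*(z-o[2])/d[2]
def proj(n,p,c=None):
    c=c or env.get_calibration(n);q=c["extrinsics"][:3,:3]@p+c["extrinsics"][:3,3];K=c["K"]
    v=np.array([q[0],-q[1]]);dz=-q[2]
    if n=="wrist":
        r=np.hypot(*v);v=v/r*np.arctan2(r,dz)
    else: v=v/dz
    return v[0]*K[0,0]+K[0,2],v[1]*K[1,1]+K[1,2]
E
python3 - <<'E'
from h import *
im=cv2.imread("pics/top0.png");s=cv2.imread("pics/scene0.png")
hsv=cv2.cvtColor(im,cv2.COLOR_BGR2HSV)
# plate: grey low-sat region
m=((hsv[...,2]>110)&(hsv[...,1]<60)).astype(np.uint8);m[:, :140]=0;m[:,300:]=0;m[:225]=0
cs=max(cv2.findContours(m,0,2)[0],key=cv2.contourArea)
print("plate rect",cv2.minAreaRect(cs))
m=((hsv[...,2]>120)&(hsv[...,1]<60)).astype(np.uint8);m[:, :380]=0;m[:,438:]=0;m[:200]=0;m[310:]=0
cs=max(cv2.findContours(m,0,2)[0],key=cv2.contourArea);r=cv2.minAreaRect(cs);print("barrel",r)
b=cv2.boxPoints(r);print([plane("top",p,60).round() for p in b])
a=cv2.resize(im[205:310,370:510],None,fx=5,fy=5,interpolation=2)[:,:560]
f=cv2.resize(im[215:345,140:290],None,fx=4,fy=4,interpolation=2)
g=cv2.resize(s[250:340,190:300],None,fx=4,fy=4,interpolation=2)
C=np.zeros((600,800,3),np.uint8)
a=cv2.resize(a,(390,360));f=cv2.resize(f,(405,351))
C[:360,:390]=a;C[:351,395:]=f;g=cv2.resize(g,(290,237));C[362:599,:290]=g
g=cv2.resize(s[90:240,270:410],(255,237),interpolation=2);C[362:599,300:555]=g
cv2.imwrite("pics/crop1.png",C)
E
```

```text
plate rect ((224.65838623046875, 278.8258056640625), (107.49725341796875, 100.36246490478516), 87.27368927001953)
barrel ((409.7941589355469, 256.676513671875), (73.97335815429688, 20.615528106689453), 75.96376037597656)
[array([ 633., -153.,   60.]), array([ 644., -196.,   60.]), array([ 489., -230.,   60.]), array([ 478., -187.,   60.])]
```

View pics/crop1.png

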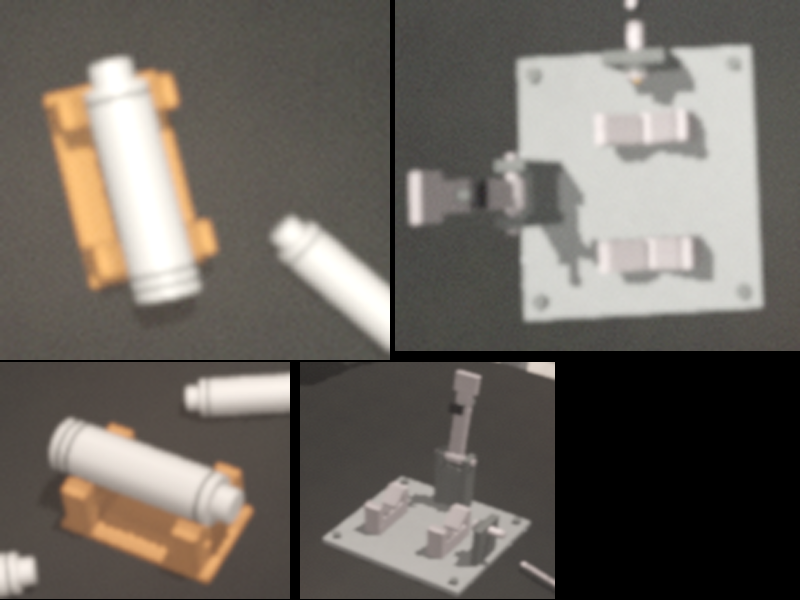

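The crop shows the barrel's nose at its far end, world +x (crop px 110,70), and its rear at (165,295). The plate corners are at (517,57), (751,45), (763,306) and (524,320), and the V mouths are centred near crop (642,128) and (646,254).

Run:
```python
from h import *
g=lambda x,y:((x-395)/2.7+140-.3,y/2.7+215-.3)
P=[plane("top",g(*p),12) for p in [(517,57),(751,45),(763,306),(524,320)]]
print([p.round() for p in P])
tl,tr,br,bl=P
print("sizes",[np.linalg.norm(a-b).round() for a,b in((tl,tr),(bl,br),(tl,bl),(tr,br))])
ex=(tl-bl)+(tr-br);ey=(tl-tr)+(bl-br);yaw=(np.arctan2(ex[1],ex[0])+np.arctan2(-ey[0],ey[1]))/2
c=sum(P)/4;R=np.array([[np.cos(yaw),-np.sin(yaw)],[np.sin(yaw),np.cos(yaw)]])
o=c[:2]-R@[5,15];print("fixture",o.round(1),yaw)
for p in[(642,128),(646,254)]:print("V mouth",(R.T@(plane("top",g(*p),60)[:2]-o)).round(1))
q=lambda x,y:(x*140*.8/390+370-.4,y*105/360+205-.4)
q=lambda x,y:(370+x*112/390-.4,205+y*105/360-.4)
n=plane("top",q(109,62),62);r=plane("top",q(168,298),62);d=n-r
print("barrel nose/rear",n.round(1),r.round(1),np.linalg.norm(d[:2]),np.arctan2(d[1],d[0]),((n+r)/2).round(1))
# scene check
k=lambda x,y:(190+x*110/290,250+(y-362)*90/237)
n=plane("scene",k(229,502),55);r=plane("scene",k(66,444),55);d=n-r
print("scene",n.round(1),r.round(1),np.linalg.norm(d[:2]),np.arctan2(d[1],d[0]),((n+r)/2).round(1))
c=env.get_calibration("wrist");print(c["K"].round(1).tolist());E=c["extrinsics"];print("wrist cam pos",(-E[:3,:3].T@E[:3,3]).round(),E[:3,:3].round(2).tolist())
```

```text
[array([616., 313.,  12.]), array([624., 113.,  12.]), array([406., 103.,  12.]), array([396., 303.,  12.])]
sizes [np.float64(200.0), np.float64(200.0), np.float64(221.0), np.float64(218.0)]
fixture [506.3 192.9] 0.04666732885016282
V mouth [46.3 -0. ]
V mouth [-54.    0.3]
barrel nose/rear [ 634.2 -174.2   62. ] [ 485.9 -206.2   62. ] 151.75549989638725 0.21192815424407577 [ 560.  -190.2   62. ]
scene [ 629.4 -176.7   55. ] [ 491.4 -209.8   55. ] 141.90006584780386 0.2348615728181771 [ 560.4 -193.2   55. ]
[[371.6, 0.0, 315.8], [0.0, 371.6, 236.8], [0.0, 0.0, 1.0]]
wrist cam pos [ 60. 627. 385.] [[0.22, 0.97, -0.0], [-0.93, 0.21, -0.29], [-0.28, 0.07, 0.96]]
```

Call:
step_arm --plan '[[[-265,-256,0,-25,1],[-265,-256,0,-25,1],[-265,-256,0,-25,1],[-265,-256,0,-25,1],[-265,-256,0,-25,1],[-265,-256,0,-25,1],[-265,-256,0,-25,1],[-265,-256,0,-25,1]]]'

```text
t: 0.77
eef_pos: [320.8, 330.0, 214.6]
tcp_rot: [3.142, 0.0, -2.93]
ft_force: [1.2, 1.4, 2.2]
opening: 1.001
grip_force: 0.0
```

```bash
cat >> h.py <<'E'
from scipy.spatial.transform import Rotation as Ro
O=np.array([506.3,192.9]);FY=.0467
def Rf(): return np.array([[np.cos(FY),-np.sin(FY)],[np.sin(FY),np.cos(FY)]])
def fix(p): return np.r_[Rf().T@(np.array(p[:2])-O),p[2]]
def unfix(p): return np.r_[Rf()@np.array(p[:2])+O,p[2]]
def to(p,yaw=None):
    s=env.state();R=Ro.from_euler("xyz",s["tcp_rot"]).as_matrix()
    print("shift",(R.T@(np.array(p)-s["eef_pos"])).round(1),"turn",None if yaw is None else np.degrees(-(yaw-s["tcp_rot"][2]+np.pi)%(2*np.pi)-np.pi).round(1))
    print("pos",s["eef_pos"].round(1),"fix",fix(s["eef_pos"]).round(1),"rot",s["tcp_rot"].round(3),"F",s["ft_force"].round(1),"t",round(s["t"],2))
E
python3 - <<'E'
from h import *
to([555,-192,130],.215)
cv2.imwrite("pics/w1.png",env.read_camera("wrist"))
# strap lean: tip seen in top view, crop (412,197)
for z in (200,225,240):
    print(z,fix(plane("top",((412-395)/2.7+140,197/2.7+215),z)).round())
E
```

```text
shift [-119.2 -559.5   84.6] turn 179.8
pos [320.8 330.  214.6] fix [-178.9  145.6  214.6] rot [ 3.142  0.    -2.93 ] F [1.2 1.4 2.2] t 0.77
200 [ -0. 129. 200.]
225 [ -1. 119. 225.]
240 [ -1. 113. 240.]
```

View pics/w1.png

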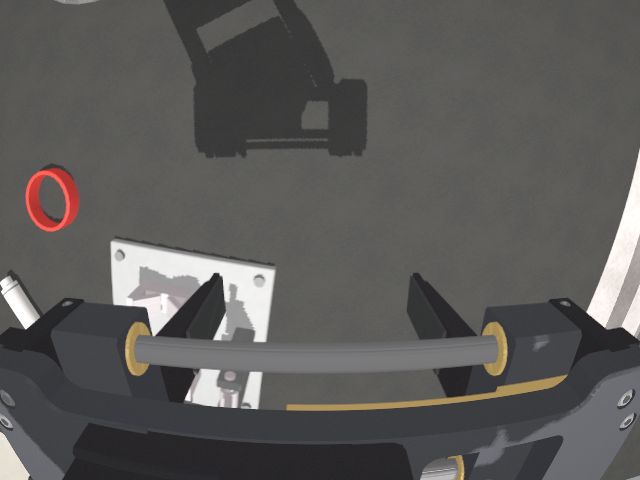

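The wrist view shows the gripper body is wide (180 mm) along the closing direction. The strap leans only about 0.17 rad past upright, with its pad at fixture y≈84, so the body would brush it during placement. I'll first push the strap back a little with shut fingers.

Run:
```python
from h import *
to(unfix([-100,60,218]),.0467-np.pi)
to(unfix([0,60,218]))
```

```text
shift [-61.9 -92.2  -3.3] turn 9.3
pos [323.9 325.5 214.5] fix [-176.   140.9  214.5] rot [-3.14   0.    -2.933] F [ 2.9 -0.7  1.1] t 0.82
shift [-160.6 -108.3   -3.3] turn None
pos [323.9 325.5 214.5] fix [-176.   140.9  214.5] rot [-3.14   0.    -2.933] F [ 2.9 -0.7  1.1] t 0.82
```

Call:
step_arm --plan '[[[-62,-92,-3,9,-1],[-62,-92,-3,9,-1],[-62,-92,-3,9,-1],[-62,-92,-3,9,-1],[-62,-92,-3,9,-1],[-62,-92,-3,9,-1]]]'

```text
t: 1.32
eef_pos: [399.7, 255.0, 217.4]
tcp_rot: [-3.142, -0.001, -3.088]
ft_force: [-0.4, -0.8, -0.1]
opening: 0.637
grip_force: 0.0
```

Run:
```python
from h import *
to(unfix([0,60,218]),.0467-np.pi)
```

```text
shift [-103.5   -7.7   -0.7] turn 0.4
pos [399.7 255.  217.4] fix [-103.5   67.   217.4] rot [-3.142e+00 -1.000e-03 -3.088e+00] F [-0.4 -0.8 -0.1] t 1.32
```

Call:
step_arm --plan '[[[-20,-7,0,0.4,-1],[-40,-7,0,0.4,-1],[-60,-7,0,0.4,-1],[-80,-7,0,0.4,-1],[-103,-7,0,0.4,-1],[-103,-7,0,0.4,-1],[-103,-7,0,0.4,-1],[-103,-7,0,0.4,-1]]]'

```text
t: 1.98
eef_pos: [502.1, 254.2, 217.4]
tcp_rot: [-3.141, -0.001, -3.093]
ft_force: [-0.5, 0.3, 0.7]
opening: 0.073
grip_force: 0.0
```

Call:
step_arm --plan '[[[0,5,0,0,-1],[0,10,0,0,-1],[0,15,0,0,-1],[0,19,0,0,-1],[0,23,0,0,-1],[0,26,0,0,-1],[0,28,0,0,-1],[0,30,0,0,-1]]]'

```text
t: 2.65
eef_pos: [502.0, 283.6, 217.6]
tcp_rot: [3.142, -0.0, -3.094]
ft_force: [0.2, 0.1, -0.1]
opening: 0.006
grip_force: 0.0
```

Call:
step_arm --plan '[[[0,2,0,0,-1],[0,4,0,0,-1],[0,6,0,0,-1],[0,8,0,0,-1]]]'

```text
t: 2.98
eef_pos: [501.6, 290.8, 217.3]
tcp_rot: [-3.14, -0.001, -3.094]
ft_force: [1.3, -5.5, -3.8]
opening: 0.005
grip_force: 2.4
```

Call:
step_arm --plan '[[[0,2,0,0,-1],[0,4,0,0,-1],[0,6,0,0,-1],[0,8,0,0,-1]]]'

```text
t: 3.32
eef_pos: [501.1, 298.7, 217.1]
tcp_rot: [-3.14, -0.001, -3.094]
ft_force: [0.9, -5.3, -3.1]
opening: 0.004
grip_force: 2.3
```

Call:
step_arm --plan '[[[0,2,0,0,-1],[0,4,0,0,-1],[0,6,0,0,-1],[0,8,0,0,-1]]]'

```text
t: 3.65
eef_pos: [500.7, 306.6, 217.0]
tcp_rot: [-3.14, -0.001, -3.094]
ft_force: [-0.6, -6.2, -1.8]
opening: 0.006
grip_force: 2.5
```

Call:
step_arm --plan '[[[0,2,0,0,-1],[0,4,0,0,-1],[0,6,0,0,-1],[0,8,0,0,-1]]]'

```text
t: 3.98
eef_pos: [500.3, 314.6, 217.1]
tcp_rot: [-3.14, -0.001, -3.094]
ft_force: [0.3, -6.5, -2.7]
opening: 0.001
grip_force: 2.4
```

Call:
step_arm --plan '[[[0,2,0,0,-1],[0,4,0,0,-1],[0,6,0,0,-1],[0,8,0,0,-1]]]'

```text
t: 4.32
eef_pos: [500.0, 322.6, 217.2]
tcp_rot: [-3.14, -0.001, -3.094]
ft_force: [-0.1, -5.8, -1.8]
opening: 0.009
grip_force: 2.3
```

Call:
step_arm --plan '[[[0,-20,0,0,-1],[0,-40,0,0,-1],[0,-80,0,0,1],[0,-120,0,0,1],[0,-160,0,0,1],[0,-200,0,0,1],[0,-240,0,0,1]]]'

```text
t: 4.9
eef_pos: [511.4, 82.0, 217.8]
tcp_rot: [3.141, 0.001, -3.094]
ft_force: [2.4, 0.2, -1.0]
opening: 0.3
grip_force: 0.0
```

Run:
```python
from h import *
s=cv2.resize(env.read_camera("scene")[80:240,270:430],(480,480));cv2.imwrite("pics/strap.png",s)
to([555,-192,130],.215-np.pi)
```

```text
shift [ -30.9 -270.2   88.2] turn -9.7
pos [511.9  76.7 217.8] fix [ 2.000e-01 -1.164e+02  2.178e+02] rot [-3.140e+00  1.000e-03 -3.097e+00] F [ 3.3 -3.9  0.6] t 4.95
```

Call:
step_arm --plan '[[[-31,-269,0,-9.7,1],[-31,-269,0,-9.7,1],[-31,-269,20,-9.7,1],[-31,-269,40,-9.7,1],[-31,-269,60,-9.7,1],[-31,-269,68,-9.7,1],[-31,-269,68,-9.7,1],[-31,-269,68,-9.7,1]]]'

```text
t: 5.62
eef_pos: [555.0, -188.3, 146.2]
tcp_rot: [3.14, -0.002, -2.929]
ft_force: [-0.6, -0.2, -0.0]
opening: 0.905
grip_force: 0.0
```

Run:
```python
from h import *
c=env.get_calibration("wrist")
im=env.read_camera("wrist");cv2.imwrite("pics/w2.png",im)
to([555,-192,36],.215-np.pi)
for p in ([485.9,-206,55],[634,-174,55],[560,-190,55]):print(np.round(proj("wrist",np.array(p),c)))
```

```text
shift [  0.9  -6.1 111.5] turn -0.1
pos [ 554.8 -186.   147.5] fix [  30.8 -380.8  147.5] rot [ 3.140e+00 -2.000e-03 -2.929e+00] F [-0.7 -0.5  0.1] t 5.67
[313. 142.]
[314. 333.]
[313. 245.]
```

View pics/w2.png

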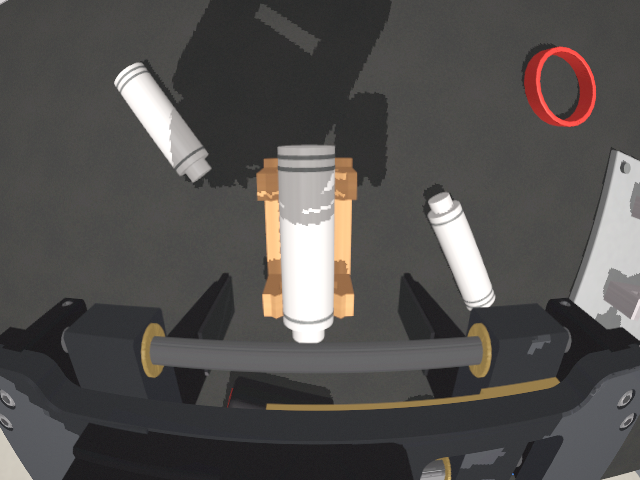

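Run:
```python
from h import *
c=env.get_calibration("wrist")
r=plane("wrist",(306.5,160),60,c);s=plane("wrist",(308,322),60,c);n=plane("wrist",(308.5,340),55,c)
d=s-r;y=np.arctan2(d[1],d[0]);u=np.array([np.cos(y),np.sin(y)])
print(r.round(1),s.round(1),n.round(1),y)
o=n[:2]-75*u;g=o-5*u;print("origin",o.round(1),"grasp",g.round(1))
a=s[:2]+u*(u@(g-s[:2]));print("lateral-consistent",a.round(1))
to([*g,36],y-np.pi)
```

```text
[ 499.1 -205.5   60. ] [ 622.7 -178.6   60. ] [ 642.5 -174.2   55. ] 0.2141497511173492
origin [ 569.3 -190.1] grasp [ 564.4 -191.2]
lateral-consistent [ 564.4 -191.3]
shift [ -8.5  -7.2 111.5] turn -0.1
pos [ 554.8 -186.   147.5] fix [  30.8 -380.8  147.5] rot [ 3.140e+00 -2.000e-03 -2.929e+00] F [-0.7 -0.5  0.1] t 5.67
```

Call:
step_arm --plan '[[[-2,-7,20,0,1],[-2,-7,40,0,1],[-2,-7,50,0,1],[-2,-7,50,0,1],[-2,-7,50,0,1]]]'

```text
t: 6.08
eef_pos: [558.9, -189.3, 100.0]
tcp_rot: [3.141, -0.0, -2.924]
ft_force: [0.4, 0.1, 0.2]
opening: 0.998
grip_force: 0.0
```

Run:
```python
from h import *
c=env.get_calibration("wrist")
to([558,-192.7,36],.214-np.pi)
im=env.read_camera("wrist");hsv=cv2.cvtColor(im,cv2.COLOR_BGR2HSV)
cv2.imwrite("pics/w3.png",im[:400,100:540])
```

```text
shift [ 1.6 -3.2 64. ] turn 0.2
pos [ 558.9 -189.3  100. ] fix [  34.7 -384.2  100. ] rot [ 3.141 -0.    -2.924] F [0.4 0.1 0.2] t 6.08
```

View pics/w3.png

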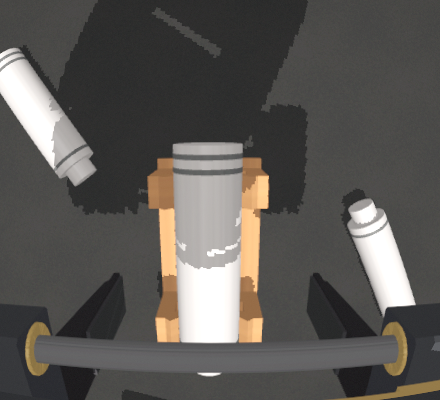

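Run:
```python
from h import *
c=env.get_calibration("wrist")
r=plane("wrist",(307.5,165),60,c);s=plane("wrist",(309.5,320),60,c);d=s-r;y=np.arctan2(d[1],d[0])
print(r.round(1),s.round(1),y,"rear z75/z35",plane("wrist",(307,143),75,c).round(1),plane("wrist",(307,143),35,c).round(1), "nose",plane("wrist",(309,376),55,c).round(1),"finger mid",plane("wrist",(316.5,275),100,c).round(1))
u=np.array([np.cos(y),np.sin(y)]);p=s[:2]+u*(558-s[0])/u[0];print(p)
to([*p,36],y-np.pi)
```

```text
[ 502.1 -208.    60. ] [ 598.9 -186.    60. ] 0.22305064061313554 rear z75/z35 [ 489.1 -210.7   75. ] [ 491.  -211.2   35. ] nose [ 648.5 -175.9   55. ] finger mid [ 550.3 -192.1  100. ]
[ 558.         -195.27647044]
shift [ 2.4 -5.4 64.6] turn -0.3
pos [ 559.2 -189.5  100.6] fix [  35.  -384.5  100.6] rot [-3.141e+00  1.000e-03 -2.924e+00] F [ 0.5 -0.4 -0. ] t 6.13
```

Call:
step_arm --plan '[[[2,-5,20,-0.3,1],[2,-5,40,-0.3,1],[2,-5,55,-0.3,1],[2,-5,64,-0.3,1],[2,-5,64,-0.3,0],[2,-5,64,-0.3,-1],[2,-5,64,-0.3,-1],[2,-5,64,-0.3,-1]]]'

```text
t: 6.8
eef_pos: [558.4, -195.4, 36.8]
tcp_rot: [-3.141, 0.002, -2.919]
ft_force: [-0.0, -0.4, -0.5]
opening: 0.776
grip_force: 0.0
```

Call:
step_arm --plan '[[[0,0,0,0,-1],[0,0,0,0,-1],[0,0,0,0,-1],[0,0,0,0,-1],[0,0,0,0,-1],[0,0,0,0,-1]]]'

```text
t: 7.3
eef_pos: [557.6, -194.6, 35.6]
tcp_rot: [3.14, -0.0, -2.92]
ft_force: [-0.4, 4.7, 4.3]
opening: 0.416
grip_force: 30.0
```

Call:
step_arm --plan '[[[0,0,0,0,-1],[0,0,-10,0,-1],[0,0,-30,0,-1],[0,0,-60,0,-1],[0,0,-90,0,-1],[0,0,-120,0,-1],[0,0,-120,0,-1]]]'

```text
t: 7.88
eef_pos: [559.7, -196.3, 161.5]
tcp_rot: [-3.136, 0.006, -2.919]
ft_force: [1.3, -1.3, -3.0]
opening: 0.415
grip_force: 30.0
```

Run:
```python
from h import *
to(unfix([-18,0,156]),FY-np.pi)
im=env.read_camera("scene");cv2.imwrite("pics/s3.png",im)
```

```text
shift [-15.9 394.6   3.5] turn 10.1
pos [ 559.7 -196.3  161.5] fix [  35.2 -391.3  161.5] rot [-3.136  0.006 -2.919] F [ 1.3 -1.3 -3. ] t 7.88
```

Call:
step_arm --plan '[[[-4,40,3,3,-1],[-8,80,3,6,-1],[-12,120,3,10,-1],[-16,160,3,10,-1],[-16,200,3,10,-1],[-16,240,3,10,-1],[-16,280,3,10,-1],[-16,320,3,10,-1]]]'

```text
t: 8.6
eef_pos: [501.6, 121.9, 151.5]
tcp_rot: [-3.141, -0.002, -3.094]
ft_force: [1.6, -0.6, -4.1]
opening: 0.414
grip_force: 30.0
```

Run:
```python
from h import *
to(unfix([-18,0,130]),FY-np.pi)
```

```text
shift [ 9.9 70.7 21.5] turn 0.0
pos [501.6 121.9 151.5] fix [ -8.  -70.7 151.5] rot [-3.141e+00 -2.000e-03 -3.094e+00] F [ 1.6 -0.6 -4.1] t 8.6
```

Call:
step_arm --plan '[[[5,30,5,0,-1],[10,55,15,0,-1],[10,70,21,0,-1],[10,70,21,0,-1],[10,70,21,0,-1],[10,70,21,0,-1]]]'

```text
t: 9.1
eef_pos: [489.6, 189.2, 131.2]
tcp_rot: [-3.141, -0.001, -3.094]
ft_force: [0.5, -0.8, -3.5]
opening: 0.414
grip_force: 30.0
```

Run:
```python
from h import *
to(unfix([-18,0,60]),FY-np.pi)
T=cv2.resize(env.read_camera("top")[195:345,140:300],(640,600),interpolation=2)
cv2.imwrite("pics/t4.png",T)
c=env.get_calibration("wrist");im=env.read_camera("wrist")
cv2.imwrite("pics/w4.png",im)
```

```text
shift [ 1.   2.9 71.2] turn 0.0
pos [489.6 189.2 131.2] fix [-16.9  -2.9 131.2] rot [-3.141e+00 -1.000e-03 -3.094e+00] F [ 0.5 -0.8 -3.5] t 9.1
```

View pics/w4.png

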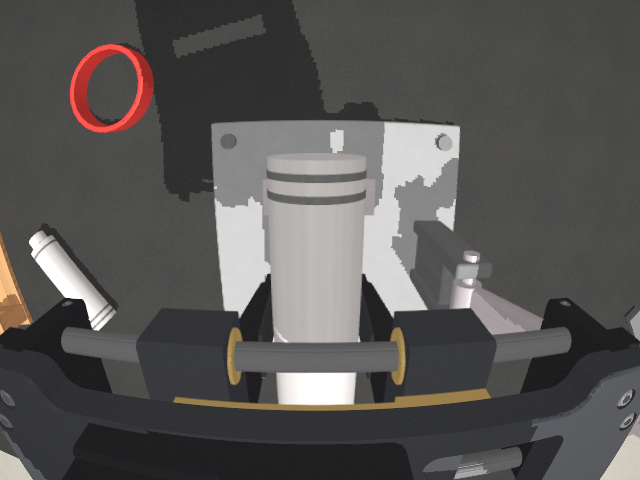

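Run:
```python
from h import *
c=env.get_calibration("wrist")
F=lambda px,z:fix(plane("wrist",px,z,c)).round(1)
print("plate corners (exp -105,-85 / -105,115)",F((212,124),12),F((460,125),12))
print("V mouth edges (exp y -26,26)",F((263,195),67),F((374,195),67))
print("barrel rear edges",F((267,170),150),F((365,170),150),"mid section",F((276,290),150),F((360,290),150))
print("rear",F((316,155),168),F((316,155),131),fix(env.state()["eef_pos"]))
```

```text
plate corners (exp -105,-85 / -105,115) [-102.7  -85.9   12. ] [-104.   112.7   12. ]
V mouth edges (exp y -26,26) [-54.5 -38.2  67. ] [-54.5  33.7  67. ]
barrel rear edges [-80.3 -24.2 150. ] [-80.3  16.3 150. ] mid section [-26.2 -22.1 150. ] [-26.2  16.  150. ]
rear [-87.7  -3.9 168. ] [-84.9  -3.9 131. ] [-16.59017247  -3.25596521 131.61389658]
```

Call:
step_arm --plan '[[[0,2,20,0,-1],[0,2,45,0,-1],[0,2,62,0,-1],[0,2,70,0,-1],[0,2,74,0,-1],[0,2,74,0,-1],[0,2,74,0,-1]]]'

```text
t: 9.78
eef_pos: [490.1, 191.7, 58.3]
tcp_rot: [3.141, 0.001, -3.095]
ft_force: [-0.2, 0.1, -3.2]
opening: 0.412
grip_force: 30.0
```

Call:
step_arm --plan '[[[0,0,1,0,-1],[0,0,2,0,-1],[0,0,3,0,-1],[0,0,4,0,-1],[0,0,4,0,-1]]]'

```text
t: 10.2
eef_pos: [489.6, 191.9, 53.7]
tcp_rot: [3.142, 0.0, -3.094]
ft_force: [-0.5, -0.8, -3.1]
opening: 0.416
grip_force: 30.0
```

Call:
step_arm --plan '[[[0,0,0.5,0,-1],[0,0,1,0,-1],[0,0,1.5,0,-1],[0,0,1.5,0,-1]]]'

```text
t: 10.53
eef_pos: [489.6, 191.8, 52.0]
tcp_rot: [3.142, -0.0, -3.094]
ft_force: [-0.7, -0.1, -4.0]
opening: 0.418
grip_force: 30.0
```

Call:
step_arm --plan '[[[0,0,0.5,0,-1],[0,0,1,0,-1],[0,0,1,0,-1]]]'

```text
t: 10.78
eef_pos: [489.7, 191.8, 51.6]
tcp_rot: [3.142, 0.0, -3.094]
ft_force: [-0.8, -0.9, 4.0]
opening: 0.419
grip_force: 30.0
```

Call:
step_arm --plan '[[[0,0,0,0,0],[0,0,0,0,0.2],[0,0,0,0,0.5],[0,0,0,0,0.5],[0,0,0,0,0.5],[0,0,0,0,0.5]]]'

```text
t: 11.28
eef_pos: [489.6, 191.8, 51.1]
tcp_rot: [3.141, 0.0, -3.094]
ft_force: [0.3, 0.1, 1.1]
opening: 0.736
grip_force: 0.0
```

Call:
step_arm --plan '[[[0,0,-10,0,0.5],[0,0,-40,0,0.5],[0,0,-80,0,0.5],[0,0,-100,0,0.5],[30,0,-100,0,-1],[70,0,-100,0,-1],[110,0,-100,0,-1],[110,0,-100,0,-1]]]'

```text
t: 11.95
eef_pos: [372.9, 185.6, 151.5]
tcp_rot: [-3.141, -0.004, -3.093]
ft_force: [1.6, 0.3, 0.5]
opening: 0.526
grip_force: 0.0
```

Run:
```python
from h import *
c=env.get_calibration("wrist");to(unfix([-110,0,62]),FY-np.pi)
im=env.read_camera("wrist");s=cv2.resize(env.read_camera("scene")[120:240,260:420],(640,480),interpolation=2)
C=np.vstack([cv2.resize(im,(400,300)),cv2.resize(s,(400,300))]);cv2.imwrite("pics/c5.png",C)
```

```text
shift [-23.9   1.1  89.4] turn 0.1
pos [372.9 185.6 151.5] fix [-133.6   -1.   151.5] rot [-3.141 -0.004 -3.093] F [1.6 0.3 0.5] t 11.95
```

View pics/c5.png

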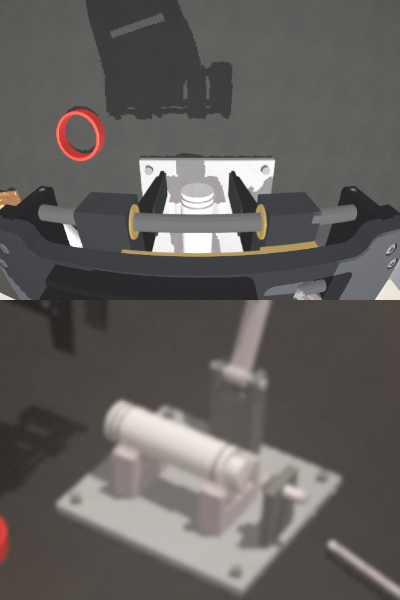

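The barrel sits in both V supports with its nose short of the bolt, and the strap is leaning well back. Next I shut the fingers and go down behind the barrel's rear face.

Call:
step_arm --plan '[[[-14,1,0,0,-1],[-14,1,30,0,-1],[-14,1,60,0,-1],[-14,1,85,0,-1],[-14,1,92,0,-1],[-14,1,92,0,-1],[-14,1,92,0,-1],[-14,1,92,0,-1]]]'

```text
t: 12.72
eef_pos: [394.6, 188.5, 60.3]
tcp_rot: [3.141, 0.002, -3.094]
ft_force: [0.0, -0.1, -0.1]
opening: 0.004
grip_force: 0.0
```

Run:
```python
from h import *
to(unfix([-105,-0.3,59]),FY-np.pi)
```

```text
shift [-6.8 -1.1  1.3] turn 0.0
pos [394.6 188.5  60.3] fix [-111.8    0.8   60.3] rot [ 3.141e+00  2.000e-03 -3.094e+00] F [ 0.  -0.1 -0.1] t 12.72
```

Call:
step_arm --plan '[[[-2,-1,0,0,-1],[-4,-1,0,0,-1],[-6,-1,0,0,-1],[-8,-1,0,0,-1],[-9,-1,0,0,-1],[-10,-1,0,0,-1]]]'

```text
t: 13.22
eef_pos: [403.9, 187.8, 59.2]
tcp_rot: [3.141, 0.0, -3.094]
ft_force: [-0.6, 0.3, -0.3]
opening: 0.005
grip_force: 0.0
```

Call:
step_arm --plan '[[[-1,0,0,0,-1],[-2,0,0,0,-1],[-3,0,0,0,-1],[-4,0,0,0,-1]]]'

```text
t: 13.55
eef_pos: [407.5, 187.9, 59.1]
tcp_rot: [-3.142, -0.001, -3.094]
ft_force: [-5.8, 0.7, 2.8]
opening: 0.009
grip_force: 2.8
```

Run:
```python
from h import *
for y in (62,74,82):print(fix(plane("top",((637-395)/2.7+140,y/2.7+215),72)).round(1))
to(unfix([0,0,59]))
im=env.read_camera("top");cv2.imwrite("pics/t6.png",cv2.resize(im[215:325,180:290],(600,600),interpolation=2))
```

```text
[97.9 -1.2 72. ]
[88.3 -0.9 72. ]
[81.9 -0.6 72. ]
shift [-99.    0.3  -0. ] turn None
pos [407.5 187.9  59.1] fix [-99.   -0.4  59.1] rot [-3.142e+00 -1.000e-03 -3.094e+00] F [-5.8  0.7  2.8] t 13.55
```

View pics/t6.png

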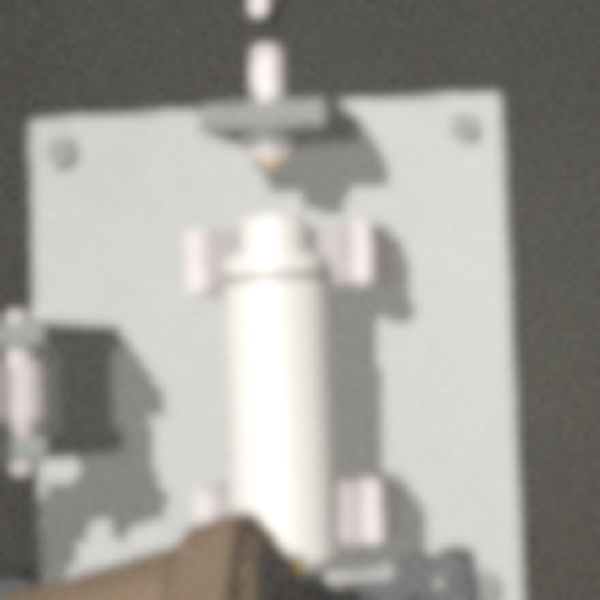

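The top view shows the nose tip at crop row 215 and the pin at row 165, a gap of roughly 18 mm. I'll slide 12 mm, then feel for the bolt in small steps.

Call:
step_arm --plan '[[[-1.5,0,0,0,-1],[-3,0,0,0,-1],[-4.5,0,0,0,-1],[-6,0,0,0,-1],[-7.5,0,0,0,-1],[-9,0,0,0,-1],[-10.5,0,0,0,-1],[-12,0,0,0,-1]]]'

```text
t: 14.27
eef_pos: [417.3, 188.2, 59.0]
tcp_rot: [-3.141, -0.005, -3.094]
ft_force: [-12.9, 1.9, 7.9]
opening: 0.008
grip_force: 5.9
```

Call:
step_arm --plan '[[[-0.5,0,0,0,-1],[-1,0,0,0,-1],[-1.5,0,0,0,-1]]]'

```text
t: 14.52
eef_pos: [418.7, 188.3, 59.0]
tcp_rot: [-3.141, -0.005, -3.094]
ft_force: [-12.1, 2.6, 8.8]
opening: 0.003
grip_force: 6.0
```

Call:
step_arm --plan '[[[0,0,-0.6,0,-1],[0,0,-0.6,0,-1]]]'

```text
t: 14.68
eef_pos: [420.7, 188.5, 59.7]
tcp_rot: [-3.141, -0.001, -3.094]
ft_force: [-1.4, 0.5, -1.7]
opening: 0.004
grip_force: 0.9
```

Call:
step_arm --plan '[[[-0.5,0,-0.05,0,-1],[-1,0,-0.1,0,-1],[-1.5,0,-0.15,0,-1]]]'

```text
t: 14.93
eef_pos: [422.8, 188.6, 59.8]
tcp_rot: [3.142, -0.0, -3.094]
ft_force: [-1.6, -0.6, -2.1]
opening: 0.007
grip_force: 0.9
```

Call:
step_arm --plan '[[[-0.5,0,-0.1,0,-1],[-1,0,-0.2,0,-1],[-1,0,-0.2,0,-1]]]'

```text
t: 15.18
eef_pos: [423.8, 188.7, 60.1]
tcp_rot: [3.141, 0.0, -3.094]
ft_force: [-1.9, -0.1, -1.1]
opening: 0.002
grip_force: 0.8
```

Call:
step_arm --plan '[[[-0.5,0,-0.05,0,-1],[-1,0,-0.1,0,-1],[-1,0,-0.1,0,-1]]]'

```text
t: 15.43
eef_pos: [424.8, 188.8, 60.2]
tcp_rot: [3.141, 0.0, -3.094]
ft_force: [-1.4, -0.5, -1.4]
opening: 0.006
grip_force: 0.7
```

Call:
step_arm --plan '[[[-0.5,0,-0.05,0,-1],[-0.8,0,-0.1,0,-1],[-0.8,0,-0.1,0,-1]]]'

```text
t: 15.68
eef_pos: [425.6, 188.8, 60.3]
tcp_rot: [3.142, 0.0, -3.094]
ft_force: [-1.4, 0.8, -1.5]
opening: 0.004
grip_force: 0.8
```

Call:
step_arm --plan '[[[-0.5,0,0,0,-1],[-1,0,-0.05,0,-1],[-1,0,-0.05,0,-1]]]'

```text
t: 15.93
eef_pos: [426.6, 188.8, 60.3]
tcp_rot: [3.141, 0.0, -3.094]
ft_force: [-1.7, -0.2, -1.1]
opening: 0.005
grip_force: 0.8
```

Call:
step_arm --plan '[[[-0.5,0,0,0,-1],[-0.8,0,-0.05,0,-1],[-0.8,0,-0.05,0,-1]]]'

```text
t: 16.18
eef_pos: [427.3, 188.8, 60.4]
tcp_rot: [3.142, 0.0, -3.094]
ft_force: [-2.0, 0.3, -1.3]
opening: 0.003
grip_force: 0.8
```

Call:
step_arm --plan '[[[-0.4,0,0,0,-1],[-0.8,0,0,0,-1],[-0.8,0,0,0,-1]]]'

```text
t: 16.43
eef_pos: [428.2, 188.9, 60.4]
tcp_rot: [3.141, 0.0, -3.094]
ft_force: [-0.8, -0.7, -0.6]
opening: 0.004
grip_force: 0.8
```

Call:
step_arm --plan '[[[-0.4,0,0,0,-1],[-0.6,0,0,0,-1],[-0.6,0,0,0,-1]]]'

```text
t: 16.68
eef_pos: [428.7, 188.9, 60.4]
tcp_rot: [3.142, 0.0, -3.094]
ft_force: [-1.7, -0.3, -1.0]
opening: 0.007
grip_force: 0.9
```

Call:
step_arm --plan '[[[-0.4,0,0,0,-1],[-0.8,0,0,0,-1],[-0.8,0,0,0,-1]]]'

```text
t: 16.93
eef_pos: [429.5, 188.9, 60.4]
tcp_rot: [3.142, -0.0, -3.094]
ft_force: [-2.3, 0.3, -0.7]
opening: 0.007
grip_force: 1.1
```

Call:
step_arm --plan '[[[-0.4,0,0,0,-1],[-0.6,0,0,0,-1],[-0.6,0,0,0,-1]]]'

```text
t: 17.18
eef_pos: [430.1, 189.0, 60.4]
tcp_rot: [3.141, 0.0, -3.094]
ft_force: [-2.5, -0.1, -1.5]
opening: 0.006
grip_force: 1.1
```

Call:
step_arm --plan '[[[-0.3,0,0,0,-1],[-0.6,0,0,0,-1],[-0.6,0,0,0,-1]]]'

```text
t: 17.43
eef_pos: [430.7, 189.0, 60.4]
tcp_rot: [3.142, -0.0, -3.094]
ft_force: [-2.0, 0.7, -2.8]
opening: 0.001
grip_force: 1.1
```

Call:
step_arm --plan '[[[-0.3,0,0,0,-1],[-0.5,0,0,0,-1],[-0.5,0,0,0,-1]]]'

```text
t: 17.68
eef_pos: [430.8, 189.0, 60.3]
tcp_rot: [-3.142, -0.001, -3.094]
ft_force: [-4.6, 0.6, -1.8]
opening: 0.002
grip_force: 2.3
```

Call:
step_arm --plan '[[[-0.3,0,0,0,-1],[-0.3,0,0,0,-1],[-0.3,0,0,0,-1],[-0.3,0,0,0,-1]]]'

```text
t: 18.02
eef_pos: [430.8, 188.9, 60.2]
tcp_rot: [-3.141, -0.001, -3.094]
ft_force: [-5.6, 0.5, -1.3]
opening: 0.002
grip_force: 2.9
```

Call:
step_arm --plan '[[[-0.4,0,0,0,-1],[-0.4,0,0,0,-1],[-0.4,0,0,0,-1],[-0.4,0,0,0,-1],[-0.4,0,0,0,-1]]]'

```text
t: 18.43
eef_pos: [430.8, 188.9, 60.2]
tcp_rot: [-3.141, -0.002, -3.094]
ft_force: [-7.1, -0.0, -0.4]
opening: -0.001
grip_force: 3.6
```

Call:
step_arm --plan '[[[1,0,0,0,-1],[3,0,0,0,-1],[10,0,0,0,-1],[30,0,0,0,-1],[40,0,-30,0,-1],[40,0,-70,0,-1],[40,0,-110,0,-1],[40,0,-150,0,-1]]]'

```text
t: 19.1
eef_pos: [391.4, 187.1, 212.5]
tcp_rot: [3.141, 0.001, -3.094]
ft_force: [0.9, -0.4, 0.3]
opening: 0.003
grip_force: 0.0
```

Call:
step_arm --plan '[[[0,40,0,0,-1],[0,80,0,0,-1],[0,120,0,0,-1],[0,160,0,0,-1],[0,190,0,0,-1],[0,190,0,0,-1],[0,190,0,0,-1]]]'

```text
t: 19.68
eef_pos: [382.3, 378.0, 210.1]
tcp_rot: [3.141, 0.001, -3.092]
ft_force: [-0.6, 0.1, 1.0]
opening: 0.006
grip_force: 0.0
```

Run:
```python
from h import *
to(unfix([0,195,207]),FY-np.pi)
im=env.read_camera("top");cv2.imwrite("pics/t7.png",cv2.resize(im[215:325,130:290],(800,550),interpolation=2))
```

```text
shift [-115.2    3.9    3.2] turn 0.2
pos [382.3 378.  210.1] fix [-115.2  190.7  210.1] rot [ 3.141e+00  1.000e-03 -3.092e+00] F [-0.6  0.1  1. ] t 19.68
```

View pics/t7.png

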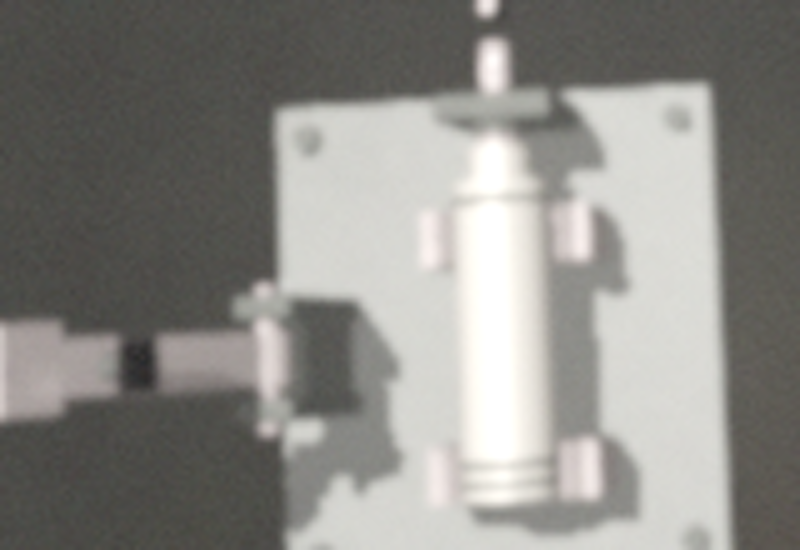

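The nose now sits at the bolt (crop px 495,130), and the strap leans back with its end near crop col 3. I'll move behind the strap.

Call:
step_arm --plan '[[[-30,4,3,0,-1],[-60,4,3,0,-1],[-90,4,3,0,-1],[-115,4,3,0,-1],[-115,4,3,0,-1],[-115,-6,3,0,-1],[-115,-14,3,0,-1],[-115,-20,3,0,-1]]]'

```text
t: 20.4
eef_pos: [497.9, 360.7, 207.7]
tcp_rot: [-3.141, -0.0, -3.095]
ft_force: [-0.7, 0.2, 1.1]
opening: 0.005
grip_force: 0.0
```

Call:
step_arm --plan '[[[0,-3,0,0,-1],[0,-6,0,0,-1],[0,-9,0,0,-1],[0,-12,0,0,-1]]]'

```text
t: 20.73
eef_pos: [499.1, 350.6, 207.8]
tcp_rot: [3.141, 0.001, -3.094]
ft_force: [-2.4, 7.8, 6.9]
opening: 0.003
grip_force: 4.5
```

Run:
```python
from h import *
to(unfix([0,140,207]),FY-np.pi)
```

```text
shift [  0.2 -17.9   0.7] turn 0.1
pos [499.1 350.6 207.8] fix [2.000e-01 1.579e+02 2.078e+02] rot [ 3.141e+00  1.000e-03 -3.094e+00] F [-2.4  7.8  6.9] t 20.73
```

Call:
step_arm --plan '[[[0,-4,0,0,-1],[0,-8,0,0,-1],[0,-12,-2,0,-1],[0,-16,-4,0,-1],[0,-20,-6,0,-1],[0,-24,-8,0,-1],[0,-28,-10,0,-1],[0,-32,-12,0,-1]]]'

```text
t: 21.4
eef_pos: [500.5, 318.3, 219.2]
tcp_rot: [3.141, -0.001, -3.094]
ft_force: [-0.2, 4.4, -2.8]
opening: 0.004
grip_force: 1.9
```

Call:
step_arm --plan '[[[0,-4,-1,0,-1],[0,-8,-2,0,-1],[0,-12,-3,0,-1],[0,-16,-4,0,-1],[0,-20,-5,0,-1],[0,-24,-5,0,-1]]]'

```text
t: 21.9
eef_pos: [501.9, 294.2, 224.6]
tcp_rot: [3.141, 0.0, -3.094]
ft_force: [-1.7, 3.7, 0.6]
opening: 0.004
grip_force: 2.2
```

Run:
```python
from h import *
to(unfix([0,106,232]),FY-np.pi)
s=env.state();p0=fix(s["eef_pos"])
for th in np.arange(1.6,-.01,-.1):
    print(round(th,1),np.round([90-125*np.cos(th)+4*np.sin(th)+12-p0[1],-(107+125*np.sin(th)+4*np.cos(th)-p0[2])],1))
```

```text
shift [ 0.4  4.7 -7.4] turn 0.0
pos [501.9 294.2 224.6] fix [  0.4 101.3 224.6] rot [ 3.141  0.    -3.094] F [-1.7  3.7  0.6] t 21.9
1.6 [ 8.3 -7.2]
1.5 [-4.2 -7.4]
1.4 [-16.7  -6.2]
1.3 [-28.9  -3.9]
1.2 [-40.9  -0.3]
1.1 [-52.5   4.4]
1.0 [-63.5  10.3]
0.9 [-73.9  17.2]
0.8 [-83.6  25.2]
0.7 [-92.4  34. ]
0.6 [-100.3   43.7]
0.5 [-107.1   54.2]
0.4 [-112.9   65.3]
0.3 [-117.6   76.9]
0.2 [-121.1   88.9]
0.1 [-123.3  101.2]
-0.0 [-124.3  113.6]
```

Call:
step_arm --plan '[[[0,-5,-3,0,-1],[0,-11,-5,0,-1],[0,-17,-5,0,-1],[0,-23,-5,0,-1],[0,-29,-4,0,-1],[0,-35,-2,0,-1],[0,-41,0,0,-1]]]'

```text
t: 22.48
eef_pos: [504.3, 252.9, 225.0]
tcp_rot: [3.141, 0.002, -3.094]
ft_force: [-0.0, 4.1, 6.2]
opening: 0.008
grip_force: 2.5
```

Call:
step_arm --plan '[[[0,-6,2,0,-1],[0,-12,5,0,-1],[0,-17,8,0,-1],[0,-22,11,0,-1],[0,-28,14,0,-1],[0,-33,17,0,-1],[0,-38,21,0,-1],[0,-43,25,0,-1]]]'

```text
t: 23.15
eef_pos: [506.3, 209.8, 199.5]
tcp_rot: [-3.141, 0.001, -3.094]
ft_force: [1.6, 0.4, 6.6]
opening: 0.007
grip_force: 2.4
```

Run:
```python
from h import *
to(unfix([0,17.7,199.4]),FY-np.pi)
```

```text
shift [0.8 0.8 0.1] turn 0.0
pos [506.3 209.8 199.5] fix [  0.8  16.9 199.5] rot [-3.141e+00  1.000e-03 -3.094e+00] F [1.6 0.4 6.6] t 23.15
```

Call:
step_arm --plan '[[[0,-5,4,0,-1],[0,-9,9,0,-1],[0,-13,14,0,-1],[0,-17,19,0,-1],[0,-20,24,0,-1],[0,-23,29,0,-1],[0,-26,35,0,-1],[0,-29,40,0,-1]]]'

```text
t: 23.82
eef_pos: [507.4, 180.8, 159.1]
tcp_rot: [-3.141, 0.0, -3.094]
ft_force: [0.2, 2.6, 4.9]
opening: 0.002
grip_force: 2.2
```

Call:
step_arm --plan '[[[0,-3,6,0,-1],[0,-5,12,0,-1],[0,-7,18,0,-1],[0,-9,24,0,-1],[0,-10,28,0,-1],[0,-11,32,0,-1]]]'

```text
t: 24.32
eef_pos: [507.9, 170.4, 126.9]
tcp_rot: [-3.142, 0.0, -3.094]
ft_force: [0.3, 2.4, 4.5]
opening: 0.005
grip_force: 2.2
```

Call:
step_arm --plan '[[[0,-0.5,2,0,-1],[0,-1,4,0,-1],[0,-1,6,0,-1],[0,-1,8,0,-1]]]'

```text
t: 24.65
eef_pos: [507.9, 169.5, 119.3]
tcp_rot: [-3.141, 0.0, -3.094]
ft_force: [0.7, -3.2, 4.5]
opening: 0.005
grip_force: 2.2
```

Call:
step_arm --plan '[[[0,0,1,0,-1],[0,0,2,0,-1],[0,0,3,0,-1]]]'

```text
t: 24.9
eef_pos: [507.9, 169.3, 116.5]
tcp_rot: [-3.141, 0.0, -3.094]
ft_force: [0.3, -4.7, 6.4]
opening: 0.003
grip_force: 3.0
```

Call:
step_arm --plan '[[[0,0,0.5,0,-1],[0,0,1,0,-1],[0,0,1.5,0,-1]]]'

```text
t: 25.15
eef_pos: [507.9, 169.2, 115.0]
tcp_rot: [-3.141, 0.0, -3.094]
ft_force: [0.4, -4.7, 6.6]
opening: 0.003
grip_force: 3.3
```

Call:
step_arm --plan '[[[0,0,0.5,0,-1],[0,0,1,0,-1],[0,0,1.5,0,-1]]]'

```text
t: 25.4
eef_pos: [507.9, 169.1, 113.6]
tcp_rot: [-3.141, 0.0, -3.094]
ft_force: [1.4, -6.3, 6.9]
opening: 0.005
grip_force: 3.6
```

Call:
step_arm --plan '[[[0,0,0.5,0,-1],[0,0,1,0,-1],[0,0,1,0,-1]]]'

```text
t: 25.65
eef_pos: [507.9, 169.1, 112.6]
tcp_rot: [-3.141, 0.0, -3.094]
ft_force: [0.8, -5.2, 5.9]
opening: 0.007
grip_force: 3.1
```

Call:
step_arm --plan '[[[0,0,0.5,0,-1],[0,0,1,0,-1],[0,0,1,0,-1]]]'

```text
t: 25.9
eef_pos: [508.0, 169.1, 111.7]
tcp_rot: [-3.141, 0.0, -3.094]
ft_force: [0.8, -5.0, 7.1]
opening: 0.006
grip_force: 3.4
```

Call:
step_arm --plan '[[[0,0,0.4,0,-1],[0,0,0.8,0,-1],[0,0,0.8,0,-1]]]'

```text
t: 26.15
eef_pos: [507.9, 169.1, 111.2]
tcp_rot: [-3.141, 0.0, -3.094]
ft_force: [-0.9, -6.8, 11.4]
opening: 0.006
grip_force: 5.9
```

Call:
step_arm --plan '[[[0,0,0.5,0,-1],[0,0,0.5,0,-1],[0,0,0.5,0,-1]]]'

```text
t: 26.4
eef_pos: [508.0, 169.1, 111.1]
tcp_rot: [-3.141, 0.001, -3.094]
ft_force: [-2.0, -7.4, 17.9]
opening: 0.003
grip_force: 8.7
```

Hard stop felt: the force rose to 18 N with no further travel. I'll lift off and check.

Call:
step_arm --plan '[[[0,0,-1,0,-1],[0,0,-4,0,-1],[0,0,-20,0,-1],[0,0,-60,0,-1],[40,0,-90,0,-1],[80,0,-90,0,-1],[120,0,-90,0,-1],[120,0,-90,0,-1]]]'

```text
t: 27.07
eef_pos: [381.5, 163.4, 200.0]
tcp_rot: [-3.141, -0.004, -3.093]
ft_force: [1.8, -0.2, 0.3]
opening: 0.004
grip_force: 0.0
```

Run:
```python
from h import *
a=cv2.resize(env.read_camera("top")[215:325,170:290],(400,367),interpolation=2)
b=cv2.resize(env.read_camera("scene")[130:240,270:400],(400,367),interpolation=2)
cv2.imwrite("pics/fin.png",np.hstack([a,b]))
```

```text
(no output)
```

View pics/fin.png

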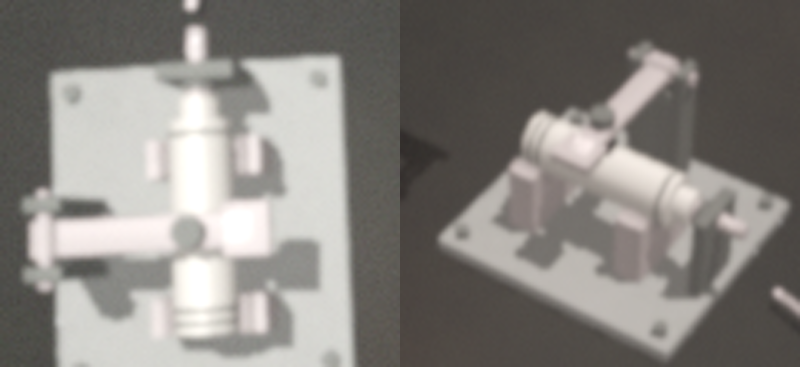

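The strap is down over the barrel (left crop px 190,235) and the nose is at the bolt (195,95). I'm handing the job in.

```bash
python3 -c "
from cell import env
print(env.job_done())"
```

```text
the job is handed in; nothing more can be done
None
```

The barrel is in the V with its nose against the bolt (about 5 N applied), and the strap is pressed down to its hard stop. I handed the job in at about 27 s; no verdict came back. I also pushed the strap further open before placing the barrel, so the gripper would clear it.

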